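# Line up a marked tile under the bench drill and key in the cycle

## Robot

A 6-joint arm with a two-finger parallel gripper is mounted at the origin on the work surface. World frame = base frame: x ahead of the robot, y to its left, z up, the work surface at z = 0. Lengths are in m, angles in rad, forces in N, time in s.
With the tool pointing down it reaches from about 0.225 to 0.875 m from the base axis. Payload 3.4 kg.
Tool frame: the origin (TCP) lies at the very end of the fingers, on their centre line; the grasp point (between the pads) lies 19 mm behind it; z points along the fingers, y is the line along which they close (so a half turn about z gives the same grasp; the last joint's range is limited). The gripper opens to 85 mm and grips with 20 to 120 N. Pads are 22 mm wide; open, the fingers measure 114 mm over their backs; the gripper's body (76 mm by 85 mm) begins 54 mm behind the grasp point. The pads swing forward as they close: fully open they stand 13 mm farther back than shut.
Start: joints at [0.992, 0.276, 1.505, -0, 1.361, -0.121], TCP at [0.254, 0.516, 0.231] pointing down, gripper open.
Joint ranges: [-2.89, 2.89], [-0.75, 2.08], [0.22, 2.7], [-1.18, 4.32], [0.11, 2.71], [-2.7, 2.7]. Speed limits (rad/s): [2.57, 2.57, 3.14, 3.14, 3.14, 3.14].

## Interface

Orientations are given as a unit quaternion [w, x, y, z].
In Python, from station import robot gives the robot as it stands.
- The arm moves only by the tool jog_arm, never from a script. Its argument "commands" is a list of rows, each a list of 7 numbers: the shift along the tool's x, y, z in mm, then the turn, a rotation vector about the tool's x, y, z in degrees, then the opening, from 0 (shut) to 1 (fully open). In form: [[dx, dy, dz, rx, ry, rz, jaw], ...]. A call has 1 to 8 rows; each row is the pose to reach, as a shift and turn from the pose commanded when the call began, along the tool's axes at that moment; what a row does not reach only later rows make up. A row lasts 1/8 s, in which the tool goes at most 62.5 mm and 10.7 degrees, less where a joint would pass 70% of its speed; a pose out of reach is approached as far as the arm can. A call with a gripper value outside its range is refused whole. The fingers move at their own pace and stop on an object; "squeeze" is the grip in N (left out, the last holds). Time passes only in rows, so rows that repeat a pose let the fingers close. It gives the time, the measured TCP pose, the force, the opening and the grip force at its end, in the units of the state.
- robot.observe(): the state, without advancing time (a new reading comes with each control period).
- robot.read_camera(name): name is "side" or "top"; returns a dict with "color" (420x560x3 uint8, blue, green, red), "range_z" (420x560 float32, m along the optical axis (not along the pixel's ray), 0 where there is no reading), "intrinsics" (3x3 intrinsics, pixels), "dist_coeffs" ([k1, k2, p1, p2, k3] as OpenCV has them; the pictures are not rectified), "extrinsics" (4x4, takes a point from world to camera coordinates). Camera axes: x right, y down, z forward; pixel columns grow to the right and rows downward; lengths in m; the calibration is good to about 2 mm. A picture is of the moment at which its call begins.
- robot.close_job(): hands the job in; it is judged then, once.
The state is a dict: "time_s": time; "joints": joint angles; "dq": joint speeds; "joint_torque": joint torques, N m; "position": TCP position; "ee_rot": TCP orientation; "wrist_force": force on the tool from outside, world axes, zero at the start; "ft_torque": the same for the moment, N m; "grip_width": opening from 0.0 (shut) to 1.0 (fully open); "grasp_force": force on a finger pad.
Only numpy, scipy, OpenCV 4.12 (cv2) and the standard library are available. Lean on these libraries where they do the work, as an engineer would, in place of code of your own. Each camera call takes 0.05 s, during which the arm holds its last target. There are 200 camera calls.

## Task

Slide the plywood tile carrier (it has a wooden grip), keeping it flat on the bench, until the tip of the drill bit stands over the inside of the little white ring marked on the blue tile, then let go of it. Only then press the small key on the control box fully down and let it come back up, and after it press the large key in the same way. Leave the tile where it is under the bit, do not push against the drill, and leave the tea glass, mug and tile stack undisturbed.

Things in the scene. Friction and masses are not known exactly. Their poses are not given: they have to be found in the camera images.
- carrier: Loose plywood board 260 x 110 x 12 mm with a blue tile (94 x 94 mm, top 22 mm above the bench) and a wooden grip; about 0.5 kg. Origin: on its underside straight below the grip; x runs from the grip along the board to the tile, z up; board spans x -45..215, y -55..55 mm. Grip: upright block centred on the origin, 56 mm along x, 24 mm along y, 12 to 57 mm above the bench.
- mark (a point): Centre of the white ring drawn on the tile's top face (inner radius 7 mm, four short tick lines outside it); in the carrier's frame at x 145, y 20, z 22 mm.
- bit_tip (a point): Lower point of the fixed drill bit (7 mm thick, pointing straight down), 36 mm above the bench, so 14 mm above the tile. The bit hangs 42 mm below a chuck of 32 mm diameter; above 140 mm height is the motor, 66 mm in diameter, up to 295 mm.
- drill: Small bench drill, fixed. Origin: on the bench straight below the bit; its column (34 mm diameter, 330 mm tall, on a foot 120 x 120 x 20 mm) stands at x 20, y 170 mm in its frame, joined to the motor by an arm 160 to 210 mm above the bench. Bench under the bit is open from the other three sides.
- panel: Fixed grey control box 100 x 170 x 45 mm lying on the bench; origin under its centre. On its top, along its y axis, are two round grey keys 82 mm apart: the small one toward -y, the large one toward +y.
- small_key_top (a point): Centre of the top face of the small key (22 mm diameter), 63 mm above the bench, pressed straight down; it stands 6 mm proud of its black collar and is flush with it when fully down.
- large_key_top (a point): Centre of the top face of the large key (44 mm diameter), 63 mm above the bench, pressed straight down; it stands 6 mm proud of its black collar and is flush with it when fully down.
- small_key (a joint): Travel of the small key: 0 up, 0.006 m fully down; the spring takes about 4 N at the bottom and brings it back.
- large_key (a joint): Travel of the large key: 0 up, 0.006 m fully down; the spring takes about 4 N at the bottom and brings it back.
- tea_glass: Loose clear glass, 68 mm across, 85 mm tall, origin under its centre; to be left alone.
- mug: Loose white mug, 84 mm across, 90 mm tall, origin under its centre; to be left alone.
- tile_stack: Loose stack of four tiles 90 x 90 mm, 40 mm tall, origin under its centre; to be left alone.

How it is judged:
On the way, in this order (a step that is already met when the one before it is completed fails the run):
1. the ring on the tile is under the bit tip, the carrier flat, still and let go (horizontal distance between mark and bit_tip below 0.007 m and height (world z) of carrier below 0.004 m and angle between carrier's own z axis and vertical below 0.05 rad and linear speed of carrier below 0.01 m/s and contact force between the fingers and carrier below 0.3 N), for 0.2 s.
2. the small key is pressed down (value of joint small_key above 0.0042 m and value of joint large_key below 0.002 m), for 0.05 s.
3. the large key is pressed down, the small one up again (value of joint large_key above 0.0042 m and value of joint small_key below 0.002 m), for 0.05 s.
At the end, for the whole second after the job is handed in: The bit's tip is over the inside of the ring (within 7 mm horizontally of the mark's centre), the carrier lies flat and at rest on the bench, and both keys are up again (horizontal distance between mark and bit_tip below 0.007 m and height (world z) of carrier below 0.004 m and angle between carrier's own z axis and vertical below 0.05 rad and linear speed of carrier below 0.01 m/s and value of joint each of small_key, large_key below 0.002 m); the robot touches nothing.
It fails at once if a key pressed while the mark is not under the bit (value of joint any of small_key, large_key above 0.003 m and horizontal distance between mark and bit_tip above 0.009 m).
It fails at once if the carrier lifted off the bench by more than 15 mm (height (world z) of carrier above 0.015 m).
It fails at once if the drill pushed against with more than 10 N (contact force between drill and anything else above 10 N).
It fails at once if the tea glass, mug or tile stack moved by more than 30 mm (distance of any of tea_glass, mug, tile_stack from where it was at the start of the episode above 0.03 m).
It also fails if it takes over 48 s, if anything falls off the work surface, if the arm or the gripper's body presses on something with over 40 N, if the wrist force passes 120 N, or if a joint passes its speed limit or range.

## Working session

There is one attempt and no reset: what is moved stays moved. The work goes in short steps, Python scripts to look and compute and a tool call to move; the robot and the scene stay as the last step left them, time stands still between calls to the robot, and variables do not carry over. Pictures are saved under pics/ and viewed, at most 10 in all, crops included, and the job is handed in when it is done.

Besides the shell and the picture viewer there is one more tool, called after ">>>" as name([rows], argument=value, ...), one row to a line, values as JSON. jog_arm: Moves the arm, as the interface text tells. Its arguments: {"type":"object","properties":{"commands":{"type":"array","items":{"type":"array","items":{"type":"number"}}},"squeeze":{"type":"number"}},"required":["commands"]}

```bash
mkdir -p pics; cat > h.py <<'E'
import numpy as np, cv2, json
from station import robot
def grab(n):
    c=robot.read_camera(n); np.savez(f'pics/{n}.npz',**{k:np.array(c[k]) for k in c}); return c
def load(n): return np.load(f'pics/{n}.npz')
def world(c,u,v,z):
    "pixel -> world at height z"
    K=np.array(c['intrinsics']);d=np.array(c['dist_coeffs']);E=np.array(c['extrinsics'])
    p=cv2.undistortPoints(np.array([[[u,v]]],float),K,d)[0,0]
    R,t=E[:3,:3],E[:3,3]; r=R.T@np.array([p[0],p[1],1]); o=-R.T@t
    return o+r*(z-o[2])/r[2]
def pix(c,P):
    E=np.array(c['extrinsics'])
    return cv2.projectPoints(np.array(P,float).reshape(-1,1,3),cv2.Rodrigues(E[:3,:3])[0],E[:3,3],np.array(c['intrinsics']),np.array(c['dist_coeffs']))[0][:,0]
E
python3 - <<'E'
from h import *
a=grab('top');b=grab('side')
for n,c in(('top',a),('side',b)):
    cv2.imwrite(f'pics/{n}0.png',cv2.resize(c['color'],(800,600),interpolation=cv2.INTER_CUBIC))
    E=np.array(c['extrinsics']);print(n,-E[:3,:3].T@E[:3,3],E[:3,:3].round(2).tolist())
s=robot.observe();print(s['position'],s['ee_rot'],s['time_s'])
E
```

```text
top [ 0.36879833 -0.01104495  1.28071559] [[-0.02, -1.0, 0.0], [-0.99, 0.02, -0.11], [0.11, -0.01, -0.99]]
side [ 0.14447135 -0.96222646  0.67564038] [[0.93, -0.36, 0.02], [-0.17, -0.49, -0.86], [0.32, 0.8, -0.51]]
[0.25389872 0.51538266 0.23053213] [-2.67301953e-04  2.26915512e-01  9.73914113e-01 -7.61702211e-04] 0.1
```

View pics/top0.png

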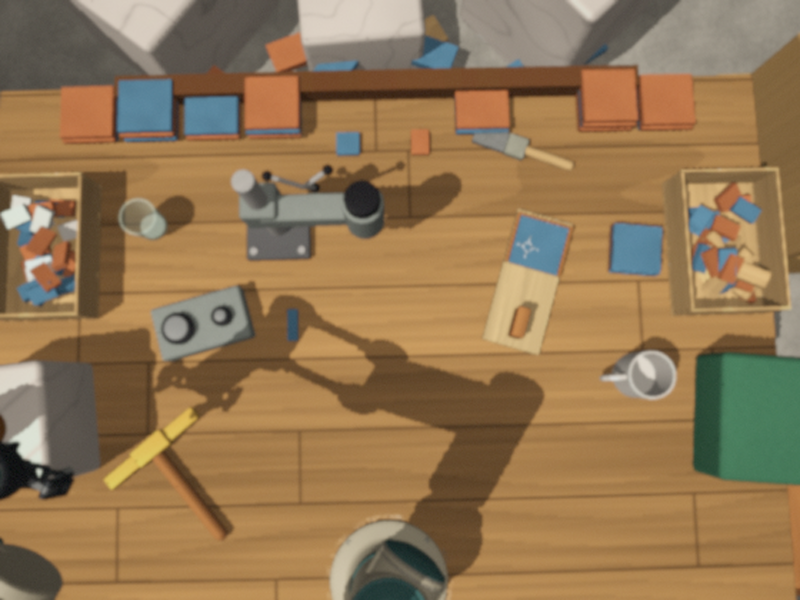

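View pics/side0.png

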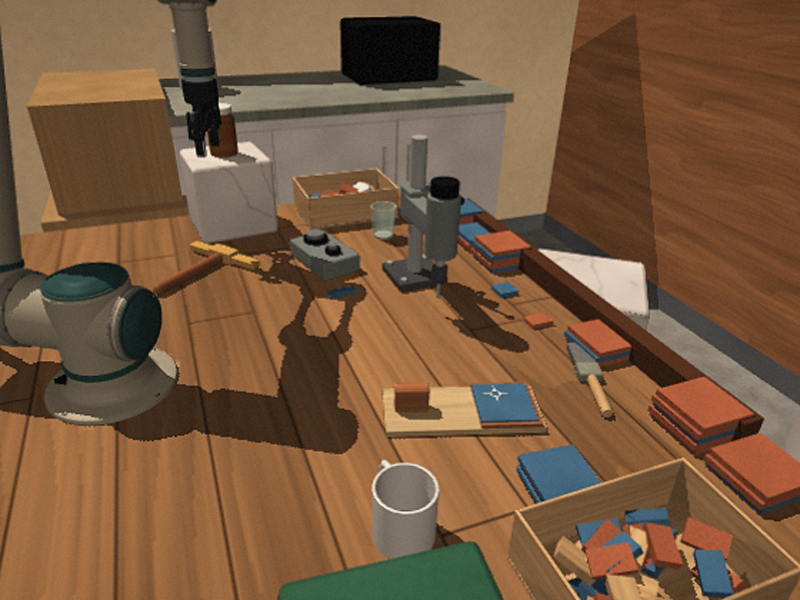

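The top view shows the carrier with its ring at (527,246), the grip at (520,321), the small key at (221,315), the large key at (177,327) and the drill motor at (363,208). The side view shows the bit tip near (438,295). I'll enlarge these areas in a montage.

```bash
python3 - <<'E'
from h import *
a=load('top')['color'];b=load('side')['color']
def cr(im,u,v,w,h,s): return cv2.resize(im[v:v+h,u:u+w],(w*s,h*s),interpolation=cv2.INTER_CUBIC)
m=np.zeros((600,800,3),np.uint8)
m[:, :400]=0
m[:600,:400]=cr(a,330,140,80,120,5)       # carrier top
m[:300,400:]=cr(a,100,195,80,60,5)        # panel top
m[300:,400:]=cr(b,265,160,80,60,5)        # bit side
cv2.imwrite('pics/m1.png',m)
m=np.zeros((600,800,3),np.uint8)
m[:300,:]=cr(b,265,255,133,50,6)[:300,:][:, :800] if 0 else cv2.resize(b[260:310,262:395],(800,300),interpolation=cv2.INTER_CUBIC)
m[300:,:400]=cr(a,165,115,80,60,5)[:,:]     # column/foot
m[300:,400:]=cr(b,200,155,80,60,5)
cv2.imwrite('pics/m2.png',m)
E
```

```text
(no output)
```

View pics/m1.png

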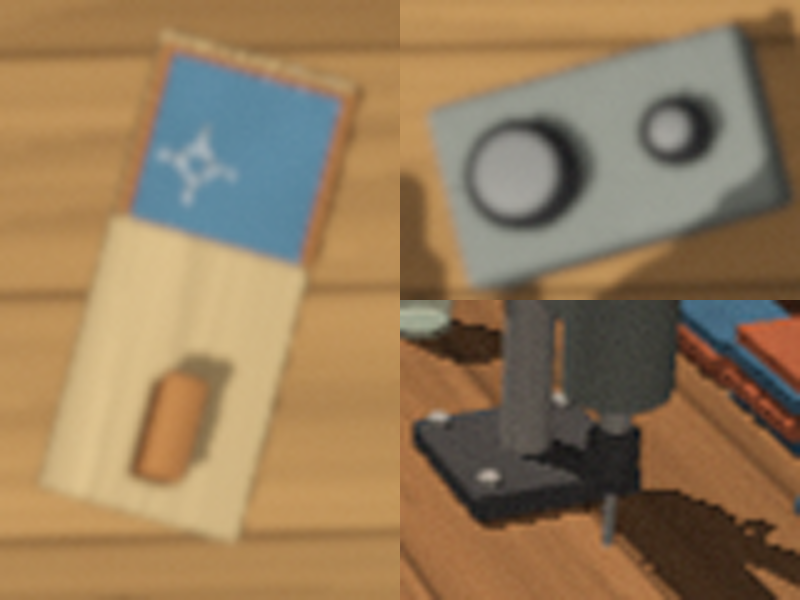

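View pics/m2.png

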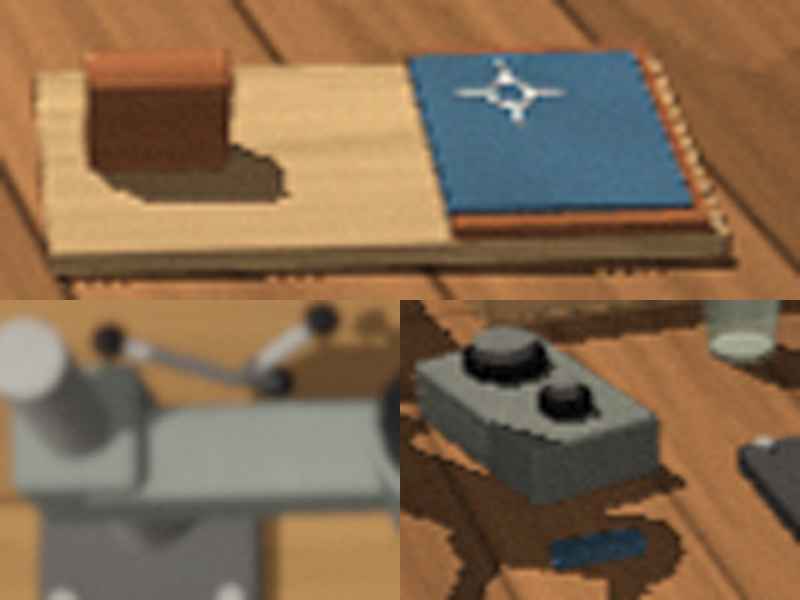

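The montage gives these pixels. In the top crop: ring (196,162), board corners (165,33), (42,485), (238,540), (358,88), large key (518,173) and small key (672,129). In the side crops: bit tip (607,543) and ring (510,93). I'll convert them to world positions.

```bash
cat >> h.py <<'E'
def cloud(c):
    K=np.array(c['intrinsics']);E=np.array(c['extrinsics']);z=np.array(c['range_z']);h,w=z.shape
    uv=np.stack(np.meshgrid(np.arange(w),np.arange(h)),-1).reshape(-1,1,2).astype(float)
    n=cv2.undistortPoints(uv,K,np.array(c['dist_coeffs']))[:,0].reshape(h,w,2)
    P=np.dstack([n*z[...,None],z]); return (P-E[:3,3])@E[:3,:3]
def fit(M,W):
    "2D rigid: W=R M+t"
    M=np.array(M,float);W=np.array(W)[:,:2]; a=M-M.mean(0);b=W-W.mean(0)
    th=np.arctan2((a[:,0]*b[:,1]-a[:,1]*b[:,0]).sum(),(a*b).sum())
    R=np.array([[np.cos(th),-np.sin(th)],[np.sin(th),np.cos(th)]]);t=W.mean(0)-R@M.mean(0)
    return th,t,R,(W-(M@R.T+t))
E
python3 - <<'E'
from h import *
np.set_printoptions(precision=4,suppress=True)
t=load('top');s=load('side')
f=lambda X,Y,u0,v0:(u0+(X+.5)/5-.5,v0+(Y+.5)/5-.5)
T=lambda X,Y,z:world(t,*f(X,Y,330,140),z)
ring=T(196,162,.022)
W=[T(165,33,.012),T(42,485,.012),T(238,540,.012),T(358,88,.012),ring]
M=[(.215,.055),(-.045,.055),(-.045,-.055),(.215,-.055),(.145,.02)]
th,tt,R,res=fit(M,W);print('carrier',np.degrees(th),tt,'res',res*1000)
print('ring top',ring,'side',world(s,262+510*.16625-.4,260+93/6-.4,.022))
lk=world(t,*f(118,173,100,195),.063);sk=world(t,*f(272,129,100,195),.063)
print('keys',lk,sk,np.linalg.norm(lk-sk))
g=lambda X,Y:world(s,*f(X-400,Y,200,155-60),.063)
print('keys side',g(505,342),g(567,395))
print('bit side',world(s,*f(207,243,265,160),.036))
for n,c in(('top',t),('side',s)):
    P=cloud(c)
    def bb(m,k): q=P[m];print(n,k,len(q),(q[:,:2].min(0)+q[:,:2].max(0))/2,q.min(0),q.max(0)) if len(q) else print(n,k,0)
    x,y,z=P[...,0],P[...,1],P[...,2]
    near=(x>.4)&(x<.8)&(y>-.1)&(y<.45)
    bb(near&(z>.28)&(z<.31)&(y<.12),'motor top')
    bb(near&(z>.32),'column')
    bb(near&(z>.055)&(z<.075)&(y>.12)&(x<.6),'keys')
    bb((x>.3)&(x<.9)&(y>.3)&(y<.5)&(z>.07)&(z<.1),'glass')
    bb((x>.2)&(x<.6)&(y<-.3)&(y>-.6)&(z>.08)&(z<.1),'mug')
    bb((x>.3)&(x<.6)&(y<-.1)&(y>-.4)&(z>.052)&(z<.062),'grip')
    bb((x>.4)&(x<.8)&(y<-.3)&(y>-.5)&(z>.035)&(z<.045),'stack')
    bb(near&(z>.012)&(z<.025)&(y>0),'foot')
# white tick pixels
E
```

```text
carrier -17.471237247574546 [ 0.4628 -0.2532] res [[-1.8029 -0.1515]
 [ 0.5213 -1.048 ]
 [ 1.5841  0.0841]
 [-1.7964  0.4084]
 [ 1.494   0.7069]]
ring top [ 0.6086 -0.2769  0.022 ] side [ 0.6065 -0.2749  0.022 ]
keys [0.4663 0.3708 0.063 ] [0.4872 0.2915 0.063 ] 0.08202670330524209
keys side [0.4664 0.3742 0.063 ] [0.4834 0.278  0.063 ]
bit side [0.6381 0.0305 0.036 ]
top motor top 536 [0.6348 0.0251] [ 0.6076 -0.0017  0.28  ] [0.662  0.052  0.3004]
top column 225 [0.6544 0.194 ] [0.6376 0.1779 0.3201] [0.6713 0.2102 0.3344]
top keys 511 [0.4727 0.3367] [0.4387 0.2741 0.055 ] [0.5067 0.3992 0.0729]
top glass 240 [0.5755 0.4113] [0.4507 0.3534 0.0701] [0.7003 0.4693 0.0913]
top mug 777 [ 0.4005 -0.5079] [ 0.2011 -0.5999  0.08  ] [ 0.5998 -0.4159  0.0999]
top grip 200 [ 0.4238 -0.3168] [ 0.356  -0.3997  0.0521] [ 0.4916 -0.2338  0.0616]
top stack 788 [ 0.5218 -0.4648] [ 0.4012 -0.5     0.035 ] [ 0.6424 -0.4297  0.0448]
top foot 1080 [0.6059 0.244 ] [0.412  0.0405 0.012 ] [0.7999 0.4475 0.0249]
side motor top 200 [0.6333 0.021 ] [ 0.6053 -0.0071  0.2803] [0.6613 0.049  0.2962]
side column 61 [0.6517 0.1936] [0.6355 0.1761 0.32  ] [0.6678 0.2112 0.33  ]
side keys 164 [0.4677 0.3322] [0.4349 0.2723 0.055 ] [0.5006 0.3921 0.0698]
side glass 137 [0.6641 0.437 ] [0.6308 0.4011 0.0701] [0.6973 0.473  0.0872]
side mug 1049 [ 0.4585 -0.5143] [ 0.3178 -0.6     0.08  ] [ 0.5993 -0.4287  0.0935]
side grip 188 [ 0.4203 -0.3159] [ 0.3514 -0.3996  0.0522] [ 0.4893 -0.2322  0.0597]
side stack 1112 [ 0.5966 -0.4645] [ 0.5473 -0.5     0.0351] [ 0.6459 -0.429   0.0436]
side foot 698 [0.6026 0.2461] [0.4057 0.0455 0.012 ] [0.7994 0.4466 0.0249]
```

```bash
cat >> h.py <<'E'
from scipy.spatial.transform import Rotation as Ro
def plan(*targets):
    "targets (x,y,z,angle of tool y in deg) -> shift mm in tool axes, rotation vector deg"
    s=robot.observe();w,x,y,z=s['ee_rot'];R=Ro.from_quat([x,y,z,w])
    print('at',np.round(s['position'],4),'t',s['time_s'],'w',s['grip_width'],'F',np.round(s['wrist_force'],1))
    for T in targets:
        a=np.radians(T[3]);yy=np.array([np.cos(a),np.sin(a),0]);zz=np.array([0,0,-1.]);G=Ro.from_matrix(np.column_stack([np.cross(yy,zz),yy,zz]))
        print((R.inv().apply(np.array(T[:3])-s['position'])*1000).round(1),np.degrees((R.inv()*G).as_rotvec()).round(1))
E
python3 - <<'E'
from h import *
plan((.463,-.253,.23,72.5),(.463,-.253,.12,72.5),(.463,-.253,.024,72.5))
P=cloud(load('top'));x,y,z=P[...,0],P[...,1],P[...,2]
q=P[(abs(x-.463)<.06)&(abs(y+.253)<.06)&(z>.052)&(z<.064)];print(q.mean(0),len(q))
E
```

```text
at [0.2539 0.5154 0.2305] t 0.1 w 0.9961352385455985 F [-0.   0.1  0.3]
[-527.2 -596.8    1.4] [-0.1 -0.  -8.7]
[-527.2 -596.7  111.4] [-0.1 -0.  -8.7]
[-527.2 -596.5  207.4] [-0.1 -0.  -8.7]
[ 0.46422441 -0.25151948  0.05722865] 194
```

>>> jog_arm([
  [-527, -597, 1, 0, 0, -8.7, 1],
  [-527, -597, 1, 0, 0, -8.7, 1],
  [-527, -597, 1, 0, 0, -8.7, 1],
  [-527, -597, 1, 0, 0, -8.7, 1],
  [-527, -597, 1, 0, 0, -8.7, 1],
  [-527, -597, 1, 0, 0, -8.7, 1],
  [-527, -597, 1, 0, 0, -8.7, 1],
  [-527, -597, 1, 0, 0, -8.7, 1],
], squeeze=40)

```text
time_s: 1.1
position: [0.3853, 0.0314, 0.2307]
ee_rot: [0.0, 0.152, 0.988, 0.0]
wrist_force: [1.4, -0.8, 0.2]
grip_width: 0.999
grasp_force: 0.0
```

```bash
python3 -c "
from h import *
plan((.463,-.253,.23,72.5),(.463,-.253,.12,72.5),(.463,-.253,.024,72.5))"
```

```text
at [0.3853 0.0314 0.2307] t 1.1 w 0.9992121609255195 F [ 1.4 -0.8  0.2]
[-159.7 -247.8    0.6] [ 0.  0. -0.]
[-159.7 -247.9  110.6] [ 0.  0. -0.]
[-159.6 -247.9  206.6] [ 0.  0. -0.]
```

>>> jog_arm([
  [-160, -248, 0, 0, 0, 0, 1],
  [-160, -248, 0, 0, 0, 0, 1],
  [-160, -248, 0, 0, 0, 0, 1],
  [-160, -248, 0, 0, 0, 0, 1],
  [-160, -248, 0, 0, 0, 0, 1],
  [-160, -248, 50, 0, 0, 0, 1],
  [-160, -248, 110, 0, 0, 0, 1],
  [-160, -248, 110, 0, 0, 0, 1],
])

```text
time_s: 2.1
position: [0.4595, -0.249, 0.1165]
ee_rot: [-0.005, 0.153, 0.988, 0.003]
wrist_force: [-0.4, 0.6, 0.3]
grip_width: 0.999
grasp_force: 0.0
```

```bash
python3 -c "
from h import *
plan((.463,-.252,.07,72.5),(.463,-.252,.024,72.5))"
```

```text
at [ 0.4595 -0.249   0.1165] t 2.1 w 0.9988763904861128 F [-0.4  0.6  0.3]
[-4.8 -2.  46.4] [ 0.2 -0.6 -0.1]
[-5.3 -2.2 92.4] [ 0.2 -0.6 -0.1]
```

>>> jog_arm([
  [0, 0, 0, 0, 0, 0, 1],
  [0, 0, 0, 0, 0, 0, 1],
])

```text
time_s: 2.35
position: [0.465, -0.2524, 0.1233]
ee_rot: [0.002, 0.152, 0.988, -0.001]
wrist_force: [-0.1, -0.3, 0.0]
grip_width: 0.996
grasp_force: 0.0
```

```bash
python3 -c "
from h import *
plan((.463,-.252,.07,72.5),(.463,-.252,.024,72.5))"
```

```text
at [ 0.465  -0.2524  0.1233] t 2.35 w 0.9964850454521968 F [-0.1 -0.3  0. ]
[ 2.3 -0.1 53.3] [-0.1  0.3 -0. ]
[ 2.5 -0.  99.3] [-0.1  0.3 -0. ]
```

>>> jog_arm([
  [1, 0, 50, 0, 0, 0, 1],
  [1, 0, 80, 0, 0, 0, 1],
  [1, 0, 96, 0, 0, 0, 1],
  [1, 0, 96, 0, 0, 0, 1],
  [1, 0, 96, 0, 0, 0, 0.2],
  [1, 0, 96, 0, 0, 0, 0.2],
  [1, 0, 96, 0, 0, 0, 0.2],
  [1, 0, 96, 0, 0, 0, 0.2],
])

```text
time_s: 3.35
position: [0.4626, -0.2515, 0.0254]
ee_rot: [0.001, 0.152, 0.988, -0.0]
wrist_force: [-1.3, 0.2, 4.1]
grip_width: 0.277
grasp_force: 41.2
```

```bash
python3 - <<'E'
from h import *
plan((.4915,.049,.024,72.5))
c=grab('side');p=pix(c,[robot.observe()['position'],[.6086,-.2769,.022]]);print(p)
u,v=262,250
cv2.imwrite('pics/s1.png',cv2.resize(c['color'][190:310,235:395],(800,600),interpolation=cv2.INTER_CUBIC))
E
```

```text
at [ 0.4626 -0.2515  0.0254] t 3.35 w 0.2770026549215448 F [-1.3  0.2  4.1]
[ 63.  295.2   1.2] [-0.   0.1 -0. ]
[[287.93855337 281.16880779]
 [347.56369154 275.40388655]]
```

View pics/s1.png

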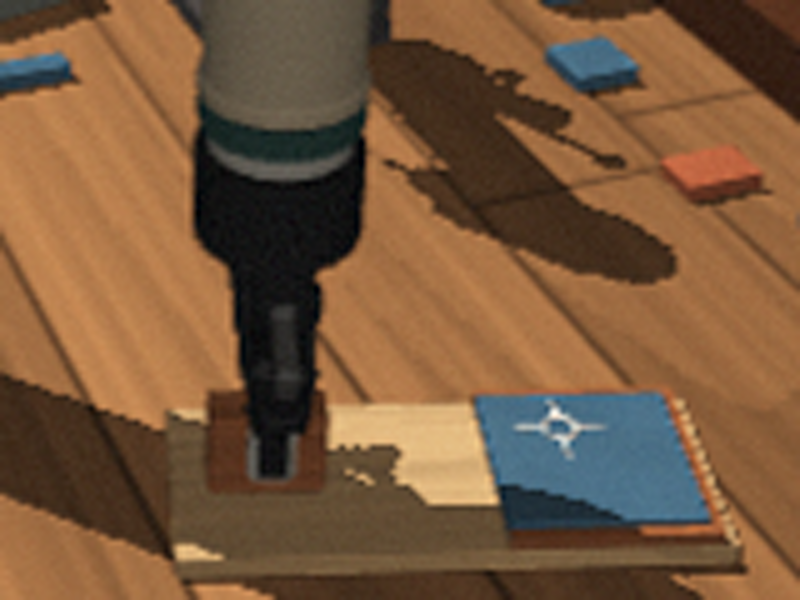

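The grip is held (opening 23.5 mm) and the board is flat. The ring at (561,427) in the crop agrees with the earlier estimate. Next I slide the carrier toward the bit.

>>> jog_arm([
  [3, 15, 0, 0, 0, 0, 0.2],
  [8, 37, 0, 0, 0, 0, 0.2],
  [13, 60, 0, 0, 0, 0, 0.2],
  [18, 82, 0, 0, 0, 0, 0.2],
  [22, 105, 0, 0, 0, 0, 0.2],
  [27, 128, 0, 0, 0, 0, 0.2],
  [32, 150, 0, 0, 0, 0, 0.2],
  [36, 170, 0, 0, 0, 0, 0.2],
])

```text
time_s: 4.4
position: [0.4801, -0.0784, 0.0254]
ee_rot: [0.001, 0.152, 0.988, -0.001]
wrist_force: [0.6, -5.1, 4.6]
grip_width: 0.271
grasp_force: 41.3
```

>>> jog_arm([
  [5, 23, 0, 0, 0, 0, 0.2],
  [10, 46, 0, 0, 0, 0, 0.2],
  [15, 70, 0, 0, 0, 0, 0.2],
  [20, 93, 0, 0, 0, 0, 0.2],
  [24, 112, 0, 0, 0, 0, 0.2],
  [27, 125, 0, 0, 0, 0, 0.2],
  [27, 127, 0, 0, 0, 0, 0.2],
  [27, 127, 0, 0, 0, 0, 0.2],
])

```text
time_s: 5.4
position: [0.4918, 0.0511, 0.0254]
ee_rot: [0.0, 0.152, 0.988, -0.0]
wrist_force: [-0.6, -2.7, 7.0]
grip_width: 0.279
grasp_force: 41.6
```

```bash
python3 - <<'E'
from h import *
plan((.4916,.0515,.024,72.5))
c=grab('side');grab('top')
p=robot.observe()['position'];print('bit px',pix(c,[[.636,.027,.036],[p[0]+.1443,p[1]-.0245,.022]]))
cv2.imwrite('pics/s2.png',cv2.resize(c['color'][180:240,265:345],(800,600),interpolation=cv2.INTER_CUBIC))
E
```

```text
at [0.4918 0.0511 0.0254] t 5.4 w 0.2791150545890841 F [-0.6 -2.7  7. ]
[0.3 0.3 1.4] [-0.   0.1  0. ]
bit px [[305.85765821 208.87735803]
 [305.70242714 212.95078074]]
```

View pics/s2.png

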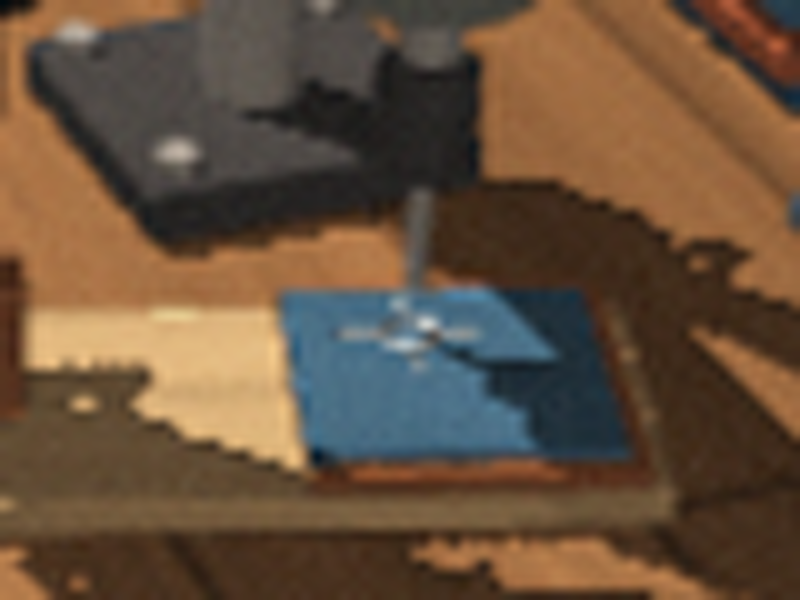

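The bit tip is at (414,288) and the ring centre at (410,333) in the crop. I'll compare the two in world coordinates.

```bash
python3 - <<'E'
from h import *
s=load('side');f=lambda X,Y:(265+(X+.5)/10-.5,180+(Y+.5)/10-.5)
b=world(s,*f(414,288),.036);r=world(s,*f(410,333),.022);print(b,r,(b-r)*1000,world(s,*f(414,298),.036)-b)
t=load('top');P=cloud(t);x,y,z=P[...,0],P[...,1],P[...,2]
# motor body circle fit, several heights (side depth) & top
for n in('top','side'):
    P=cloud(load(n));x,y,z=P[...,0],P[...,1],P[...,2]
    m=(abs(x-.635)<.045)&(abs(y-.026)<.042)
    if n=='side': q=P[m&(z>.22)&(z<.262)&(y<.03)][:,:2]
    else: q=P[m&(z>.285)][:,:2]; print('top mean',q.mean(0)); continue
    A=np.c_[2*q,np.ones(len(q))];k=np.linalg.lstsq(A,(q**2).sum(1),rcond=None)[0];print('cyl',k[:2],np.sqrt(k[2]+k[0]**2+k[1]**2),len(q))
    q=P[m&(z>.082)&(z<.132)&(abs(x-.635)<.02)&(y<.03)][:,:2]
    A=np.c_[2*q,np.ones(len(q))];k=np.linalg.lstsq(A,(q**2).sum(1),rcond=None)[0];print('chuck',k[:2],np.sqrt(k[2]+k[0]**2+k[1]**2),len(q))
    q=P[m&(z>.038)&(z<.07)&(abs(x-.635)<.01)&(abs(y-.027)<.015)];print('bit',q.mean(0),q[:,2].min(),len(q))
E
```

```text
[0.63757739 0.02977847 0.036     ] [0.63593908 0.02725541 0.022     ] [ 1.63830471  2.52306031 14.        ] [-0.00248953 -0.0054328   0.        ]
top mean [0.63385137 0.02442163]
cyl [0.63371706 0.02391725] 0.03097949560687636 338
chuck [0.63312531 0.02187824] 0.011338836673346541 143
bit [0.63312738 0.02365955 0.05660321] 0.040304778660654184 23
```

The two bit estimates straddle the ring, each within about 4 mm, and their mean is about 1.5 mm from it, so I'll release here.

>>> jog_arm([
  [0, 0, 0, 0, 0, 0, 0.7],
  [0, 0, 0, 0, 0, 0, 0.7],
  [0, 0, 0, 0, 0, 0, 0.7],
  [0, 0, -20, 0, 0, 0, 0.7],
  [0, 0, -60, 0, 0, 0, 0.7],
  [0, 0, -110, 0, 0, 0, 0.7],
  [0, 0, -110, 0, 0, 0, 0.5],
  [0, 0, -110, 0, 0, 0, 0],
])

```text
time_s: 6.5
position: [0.491, 0.0512, 0.1342]
ee_rot: [-0.0, 0.152, 0.988, 0.0]
wrist_force: [0.5, -0.8, 0.1]
grip_width: 0.301
grasp_force: 0.0
```

```bash
python3 - <<'E'
from h import *
c=grab('side');grab('top')
plan((.486,.2915,.13,72.5),(.486,.2915,.075,72.5),(.465,.371,.075,72.5))
cv2.imwrite('pics/s3.png',cv2.resize(c['color'][180:240,265:345],(800,600),interpolation=cv2.INTER_CUBIC))
E
```

```text
at [0.4903 0.0512 0.1332] t 6.6 w 0.13058855898135266 F [-0.4 -0.1 -0.9]
[ 76.5 227.8   3.3] [-0.  -0.2 -0. ]
[ 76.3 227.9  58.3] [-0.  -0.2 -0. ]
[120.3 297.4  58.4] [-0.  -0.2 -0. ]
```

View pics/s3.png

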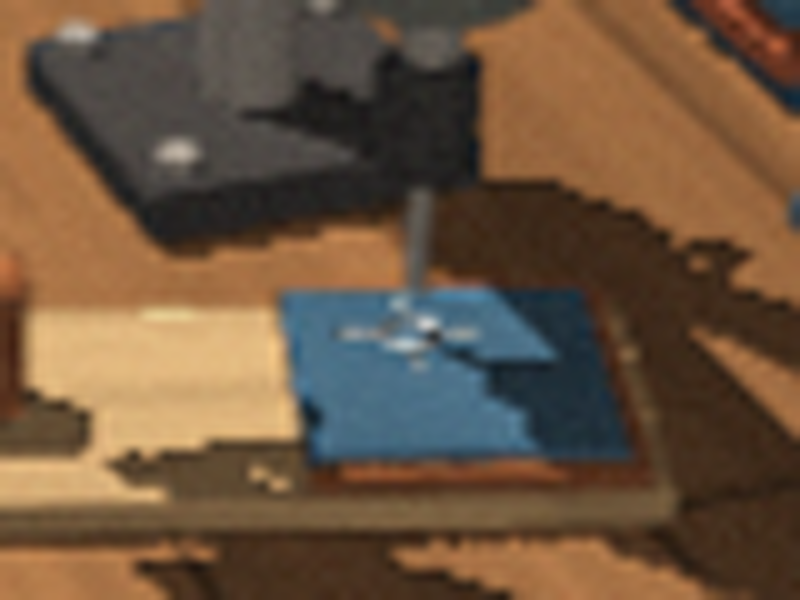

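The carrier stayed put: the ring is still at (410,333) with the bit tip above it. Next I go to the small key.

>>> jog_arm([
  [19, 57, 0, 0, 0, 0, 0],
  [38, 114, 0, 0, 0, 0, 0],
  [57, 171, 0, 0, 0, 0, 0],
  [76, 228, 0, 0, 0, 0, 0],
  [76, 228, 0, 0, 0, 0, 0],
  [76, 228, 40, 0, 0, 0, 0],
  [76, 228, 56, 0, 0, 0, 0],
  [76, 228, 56, 0, 0, 0, 0],
])

```text
time_s: 7.6
position: [0.4866, 0.29, 0.0769]
ee_rot: [-0.002, 0.153, 0.988, -0.001]
wrist_force: [-0.2, -0.2, 0.9]
grip_width: 0.003
grasp_force: 0.0
```

```bash
python3 - <<'E'
from h import *
plan((.4855,.2915,.058,72.5))
c=grab('side');p=pix(c,[robot.observe()['position'],[.4855,.2915,.063]])
print(p)
a=cv2.resize(c['color'][165:225,195:275],(800,600),interpolation=cv2.INTER_CUBIC)
cv2.imwrite('pics/s4.png',a)
E
```

```text
at [0.4866 0.29   0.0769] t 7.6 w 0.0030199511490684233 F [-0.2 -0.2  0.9]
[ 1.5  1.2 18.9] [-0.2 -0.2 -0.1]
[[233.05812382 167.73983061]
 [232.49067688 171.86280313]]
```

View pics/s4.png

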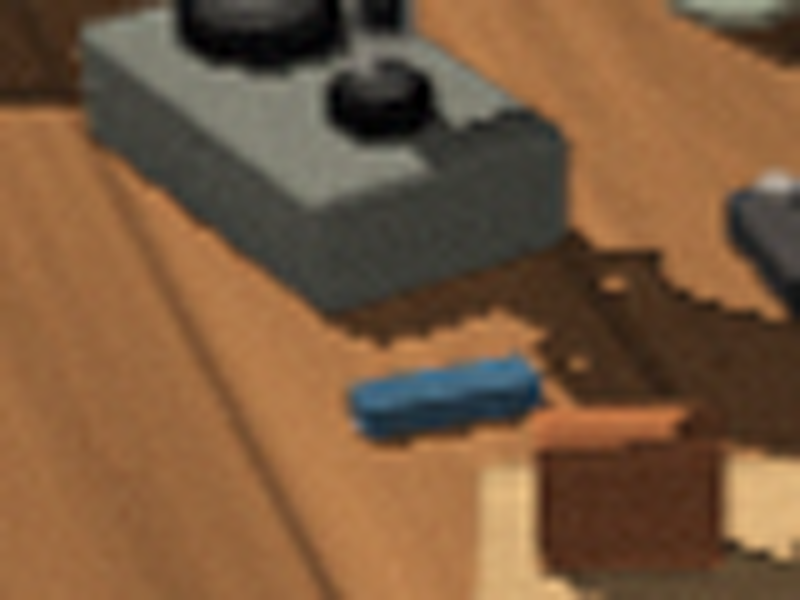

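The fingers, at about (380,25), stand directly over the small key at (380,85). Pressing.

>>> jog_arm([
  [1, 1, 8, 0, 0, 0, 0],
  [1, 1, 14, 0, 0, 0, 0],
  [1, 1, 18, 0, 0, 0, 0],
  [1, 1, 20, 0, 0, 0, 0],
  [1, 1, 20, 0, 0, 0, 0],
  [1, 1, 20, 0, 0, 0, 0],
])

```text
time_s: 8.4
position: [0.4879, 0.2929, 0.0609]
ee_rot: [0.001, 0.152, 0.988, 0.001]
wrist_force: [-2.9, -1.9, 12.9]
grip_width: -0.0
grasp_force: 6.3
```

>>> jog_arm([
  [0, 0, 2, 0, 0, 0, 0],
  [0, 0, 2, 0, 0, 0, 0],
  [0, 0, 2, 0, 0, 0, 0],
])

```text
time_s: 8.78
position: [0.4879, 0.2929, 0.0607]
ee_rot: [0.002, 0.152, 0.988, 0.001]
wrist_force: [-4.9, -3.0, 24.0]
grip_width: -0.0
grasp_force: 11.7
```

```bash
python3 - <<'E'
from h import *
plan((.4855,.2915,.058,72.5))
print(robot.observe()['ft_torque'])
c=grab('side')
a=cv2.resize(c['color'][150:210,195:275],(800,600),interpolation=cv2.INTER_CUBIC)
cv2.imwrite('pics/s5.png',a)
E
```

```text
at [0.4879 0.2929 0.0607] t 8.775 w -0.0002456837001226723 F [-4.9 -3.  24. ]
[ 1.9 -2.   2.6] [ 0.1  0.2 -0. ]
[-0.50956267  0.84344393 -0.03514405]
```

View pics/s5.png

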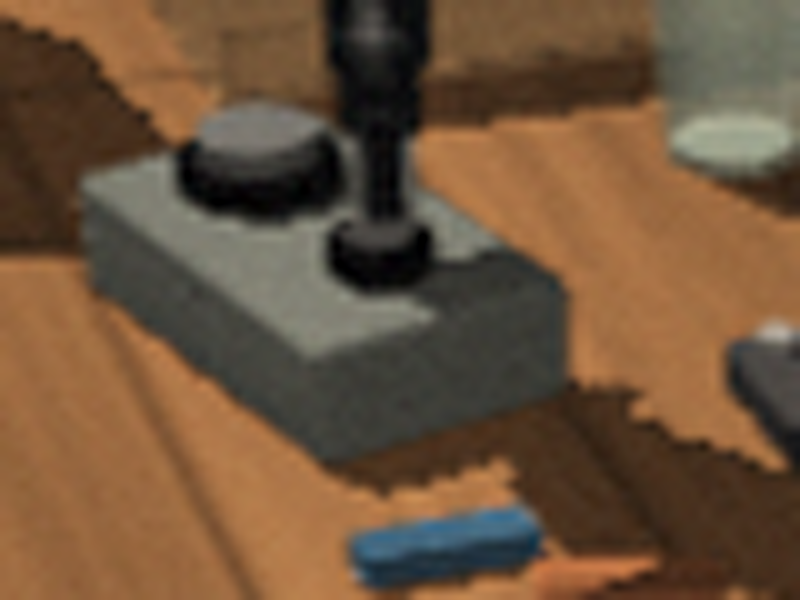

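There is a hard stop at z = 0.0607. I'll check the key's travel by rising in small steps and watching the spring force.

>>> jog_arm([
  [0, 0, -4, 0, 0, 0, 0],
  [0, 0, -4, 0, 0, 0, 0],
  [0, 0, -5, 0, 0, 0, 0],
  [0, 0, -5, 0, 0, 0, 0],
])

```text
time_s: 9.32
position: [0.4878, 0.2929, 0.0617]
ee_rot: [0.001, 0.152, 0.988, 0.0]
wrist_force: [1.0, -0.3, 3.6]
grip_width: -0.001
grasp_force: 1.8
```

>>> jog_arm([
  [0, 0, -2, 0, 0, 0, 0],
  [0, 0, -2, 0, 0, 0, 0],
  [0, 0, -2, 0, 0, 0, 0],
])

```text
time_s: 9.7
position: [0.4873, 0.2929, 0.0636]
ee_rot: [0.0, 0.152, 0.988, 0.0]
wrist_force: [0.5, 0.1, 3.4]
grip_width: -0.004
grasp_force: 1.3
```

>>> jog_arm([
  [0, 0, -4, 0, 0, 0, 0],
  [0, 0, -4, 0, 0, 0, 0],
  [0, 0, -4, 0, 0, 0, 0],
])

```text
time_s: 10.07
position: [0.4862, 0.2924, 0.0672]
ee_rot: [-0.001, 0.152, 0.988, -0.0]
wrist_force: [-0.9, 0.2, -0.3]
grip_width: 0.001
grasp_force: 0.0
```

The spring force falls from about 3.6 N to 0 over roughly 6 mm, so the small key was fully pressed and has come back up. Next is the large key.

>>> jog_arm([
  [0, 0, -25, 0, 0, 0, 0],
  [0, 0, -25, 0, 0, 0, 0],
])

```text
time_s: 10.32
position: [0.488, 0.2932, 0.0938]
ee_rot: [0.001, 0.152, 0.988, 0.001]
wrist_force: [0.4, -0.4, 0.5]
grip_width: -0.001
grasp_force: 0.0
```

```bash
python3 -c "
from h import *
plan((.465,.371,.09,72.5),(.465,.371,.0605,72.5))"
```

```text
at [0.488  0.2932 0.0938] t 10.325 w -0.0007106267039688418 F [ 0.4 -0.4  0.5]
[45.4 67.3  3.9] [ 0.1  0.1 -0. ]
[45.5 67.2 33.4] [ 0.1  0.1 -0. ]
```

>>> jog_arm([
  [23, 34, 0, 0, 0, 0, 0],
  [45, 68, 0, 0, 0, 0, 0],
  [45, 68, 0, 0, 0, 0, 0],
  [45, 68, 18, 0, 0, 0, 0],
  [45, 68, 25, 0, 0, 0, 0],
  [45, 68, 31, 0, 0, 0, 0],
  [45, 68, 34, 0, 0, 0, 0],
  [45, 68, 34, 0, 0, 0, 0],
])

```text
time_s: 11.32
position: [0.4641, 0.3701, 0.0609]
ee_rot: [-0.0, 0.152, 0.988, -0.001]
wrist_force: [-5.4, -3.8, 14.2]
grip_width: -0.004
grasp_force: 7.1
```

Hard stop reached, so the large key is fully down. I release it and retreat straight up.

>>> jog_arm([
  [0, 0, -4, 0, 0, 0, 0],
  [0, 0, -10, 0, 0, 0, 0],
  [0, 0, -40, 0, 0, 0, 0],
  [0, 0, -90, 0, 0, 0, 0],
  [0, 0, -90, 0, 0, 0, 0],
  [0, 0, -90, 0, 0, 0, 0],
])

```text
time_s: 12.08
position: [0.4648, 0.371, 0.1485]
ee_rot: [0.0, 0.152, 0.988, 0.0]
wrist_force: [-0.6, -0.6, -0.2]
grip_width: -0.002
grasp_force: 0.0
```

```bash
python3 - <<'E'
from h import *
old=load('side')['color'].astype(int)
c=grab('side');cv2.imwrite('pics/s6.png',cv2.resize(c['color'][150:240,225:345],(800,600),interpolation=cv2.INTER_CUBIC))
print(np.abs(c['color'].astype(int)-old)[200:240,285:345].mean())
print(robot.observe()['position'],robot.observe()['wrist_force'])
E
```

```text
11.3775
[0.46426319 0.37070403 0.14772928] [-0.25696298 -0.34924632  0.10200165]
```

View pics/s6.png

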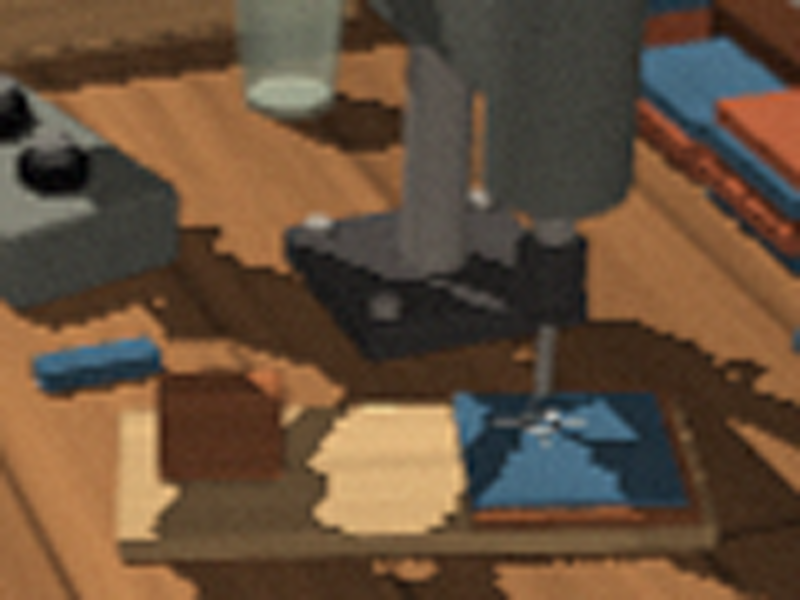

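The ring at (545,423) is still under the bit (tip at about 545,393). The small key is up, the glass is in place and the robot is clear. The large key is out of this crop. Handing in.

```bash
python3 -c "
from station import robot
print(robot.close_job())"
```

```text
the job is handed in; nothing more can be done
None
```

The job is handed in, with no verdict returned: the ring sits about 1.5 mm from the bit by my best estimate (individual readings differ by up to 4 mm, limit 7 mm), both keys were pressed to their stops in order and let go, and the arm is clear.

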